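# Release the lid-feed slide and run it home

## Task

The lid-feed slide on the table carries a sleeve of can lids. With the fingertips, press its blue lock button all the way down and, keeping it down all the way, push the carriage along its rods until it is fully home against the yellow end stop; then let the button spring up so that the carriage is locked there. Nothing needs to be grasped: do not touch the sleeve of lids, and leave the other things on the table where they are.

Things in the scene. Friction and masses are not known exactly. Their poses are not given: they have to be found in the camera images.
- slide_base: Fixed steel base plate, 190 (x) x 270 (y) x 8 mm, on the table. Origin: centre of its underside. The carriage travels along its own +y on two guide rods; at the +y end stands the yellow end stop (100 mm wide, top 42 mm above the table) with two black rubber buffers. Its y axis is turned up to 0.3 rad either way from world y.
- carriage (a joint): Position of the carriage along the base's +y, m: 0 at the end away from the stop (it starts there), 0.130 fully home against the stop. While the button is up, a catch in a rack of 10 mm pitch blocks it (play about 1.5 mm each way); with the button down it slides against about 2 N of friction plus 8 N per m/s.
- lock_button (a joint): Travel of the blue lock button, m: 0 up (locked), 0.007 fully down. It moves straight down against a spring, about 2 N to start it and 5 N fully down; the catch is free from 0.0045 on. Let go, it springs up by itself where a rack gap lies under it; there is one at the end stop.
- button_top (a point): Centre of the pad's top face, moving with it (66 mm above the table when up); axes as the base's. Pad 44 (x) x 52 (y) mm. At its +y and -y sides two cheeks are fixed to the carriage, 61 mm apart inside, 56 mm long in x, tops 10 mm above the raised pad; the +x and -x sides are open. Shut fingertips fit between; pushing the +y cheek's inner face drives the carriage to the stop.
- nest (a point): Centre of the lid nest on the carriage deck (aluminium, 175 (x) x 90 (y) mm, top 36 mm above the table), 97 mm from the button towards the base's +x; axes as the base's. Six steel pins 18 mm tall stand round it.
- lid_stack: Loose cream-coloured sleeve of nested can lids, diameter 73 mm, 86 mm tall, 0.2 kg, standing upright in the nest. Origin: centre of its underside, 36 mm above the table; top at 122 mm. It rides along with the carriage.
- sealed_can_1: Bystander: sealed cream can, diameter 71 mm, 107 mm tall, upright at the left. Origin: centre of underside.
- sealed_can_2: Bystander: another such sealed can. Origin: centre of underside.
- can_open: Bystander: empty open cream can, diameter 70 mm, 106 mm tall. Origin: centre of underside.
- tape_roll: Bystander: white roll of label tape lying flat, diameter 68 mm, 24 mm tall. Origin: centre of underside.
- seam_gauge: Bystander: steel seam micrometer, 157 x 111 x 28 mm, lying on the table. Origin: centre of underside.
- marker_red: Bystander: red marker pen, 125 x 69 x 13 mm over all as it lies, at the right. Origin: centre of underside.
Mind the look-alikes: they are no part of the job. What is shaped like the lid_stack but purple is not meant.

How it is judged:
By the outcome, as a careful person would: the job done as asked, in the order asked, and still so for the second after the job is handed in, with the robot touching nothing.
It also fails if it takes over 32 s, if anything falls off the work surface, if the arm or the gripper's body presses on something with over 40 N, if the wrist force passes 120 N, or if a joint passes its speed limit or range.

## Robot

A 6-joint arm with a two-finger parallel gripper is mounted at the origin on a cart in front of the work surface, level with it; the furniture and walls round the work are solid. World frame = base frame: x ahead of the robot, y to its left, z up, the work surface at z = 0. Lengths are in m, angles in rad, forces in N, time in s.
With the tool pointing down it reaches from about 0.3 to 0.875 m from the base axis. Payload 6.4 kg.
Tool frame: the origin (TCP) lies at the very end of the fingers, on their centre line; the grasp point (between the pads) lies 19 mm behind it; z points along the fingers, y is the direction in which the jaws open and shut (so a half turn about z gives the same grasp; the last joint's range is limited). The gripper opens to 85 mm and grips with 20 to 120 N. Pads are 22 mm wide; open, the fingers measure 114 mm over their backs; the gripper's body (76 mm by 85 mm) begins 54 mm behind the grasp point. The pads swing forward as they close: fully open they stand 13 mm farther back than shut.
Start: joints at [1.084, 0.181, 1.607, -0, 1.354, -0.206], TCP at [0.159, 0.552, 0.231] pointing down, gripper open.
Joint ranges: [-2.99, 2.99], [-0.89, 2.07], [0.3, 2.58], [-1.14, 4.28], [0, 2.63], [-3.12, 3.12]. Speed limits (rad/s): [2.57, 2.57, 3.01, 3.14, 3.14, 3.14].

## Interface

Orientations are given as a unit quaternion [w, x, y, z].
In Python, from bench import telemetry, imaging, ctrl gives the robot as it stands.
- The arm moves only by the shell command python3 -m pendant 'ROWS' [OPENING]. ROWS is JSON, a list that holds one entry, the list of rows, each a list of 6 numbers: the shift along the tool's x, y, z in units of 200 mm (1.0 is 200 mm), then the turn, a rotation vector about the tool's x, y, z in units of pi rad (1.0 is pi rad). In form: [[[tx, ty, tz, rx, ry, rz], ...]]. A call has 1 to 12 rows; each row shifts and turns the pose as measured when the row begins, along the tool's axes as they then stand; what a row does not reach is not made up. A row lasts 1/8 s, in which the tool goes at most 62.5 mm and 10.7 degrees, less where a joint would pass 70% of its speed; a pose out of reach is approached as far as the arm can. A call with a number of a shift or a turn outside -1 to 1 is refused whole. A call with a gripper value outside its range is refused whole. OPENING is the closure, from 0 (fully open) to 1 (shut), set as the call begins (- or left out, the last holds). The fingers move at their own pace and stop on an object; the grip force is fixed at half the most. Time passes only in rows, so rows that do not move let the fingers close. It gives the time, the measured TCP pose, the force and the opening at its end, in the units of the state.
- telemetry.get_obs(): the state, without advancing time (a new reading comes with each control period).
- imaging.camera(name): name is "side" or "top" or "wrist"; returns a dict with "pixels" (480x640x3 uint8, blue, green, red), "vfov" (degrees; the focal length in pixels is half the picture's height over the tangent of half this angle, whatever the lens; pixels are square), "cx", "cy" (the principal point, pixels), "distortion" ([k1, k2, p1, p2, k3] as OpenCV has them; the pictures are not rectified), "R" (3x3) and "t" (3): a world point X has camera coordinates R X + t. Camera axes: x right, y down, z forward; pixel columns grow to the right and rows downward; lengths in m; the calibration is good to about 2 mm. A picture is of the moment at which its call begins. There is no depth.
- ctrl.hand_in(): hands the job in, once; it reports no verdict.
The state is a dict: "time_s": time; "q": joint angles; "dq": joint speeds; "joint_efforts": joint torques, N m; "eef_pos": TCP position; "eef_rot": TCP orientation; "wrist_force": force on the tool from outside, world axes, zero at the start; "torque": the same for the moment, N m; "opening": opening from 0.0 (shut) to 1.0 (fully open).
Only numpy, scipy, OpenCV 4.12 (cv2) and the standard library are available. Lean on these libraries where they do the work, as an engineer would, in place of code of your own. Each camera call takes 0.05 s, during which the arm holds its last target.

## Working session

There is one attempt and no reset: what is moved stays moved. The work goes in short steps, Python scripts to look and compute and a shell command to move; the robot and the scene stay as the last step left them, time stands still between calls to the robot, and variables do not carry over. Pictures are saved under pics/ and viewed, and the job is handed in when it is done.

```bash
mkdir -p pics; ls
cat > h.py <<'E'
import numpy as np,cv2
from bench import telemetry, imaging, ctrl
def K(c):
    f=240/np.tan(np.radians(c["vfov"])/2)
    return np.array([[f,0,c["cx"]],[0,f,c["cy"]],[0,0,1.]])
def ray(c,u,v):
    p=cv2.undistortPoints(np.array([[[u,v]]],float),K(c),np.array(c["distortion"],float))[0,0]
    R=np.array(c["R"]);t=np.array(c["t"])
    return -R.T@t, R.T@np.array([p[0],p[1],1.])
def atz(c,u,v,z):
    o,d=ray(c,u,v); return o+d*(z-o[2])/d[2]
def proj(c,X):
    r,_=cv2.Rodrigues(np.array(c["R"],float))
    return cv2.projectPoints(np.array(X,float).reshape(-1,1,3),r,np.array(c["t"],float),K(c),np.array(c["distortion"],float))[0][:,0]
E
python3 - <<'E'
from h import *
import pickle
d={}
for n in("top","side","wrist"):
    c=imaging.camera(n);d[n]=c;cv2.imwrite(f"pics/{n}0.png",np.array(c["pixels"]))
pickle.dump(d,open("c0.pkl","wb"))
print(telemetry.get_obs())
E
```

```text
pics
{'time_s': 0.15, 'q': array([ 1.08367875e+00,  1.81426651e-01,  1.60773839e+00, -3.29746815e-06,
        1.35381381e+00, -2.06288842e-01]), 'dq': array([-0.00145793, -0.00231553, -0.0046364 ,  0.00041982, -0.00138242,
        0.00245592]), 'joint_efforts': array([ 1.18467178e-03, -4.45264578e+01, -3.51694214e+01, -3.57131312e-04,
        5.81636676e-03,  2.22148333e-05]), 'eef_pos': array([0.1591433 , 0.55210918, 0.23057877]), 'eef_rot': array([-2.34001078e-04,  1.39953028e-01,  9.90157901e-01, -6.52407358e-04]), 'wrist_force': array([-0.23255548, -0.25390695,  0.47962931]), 'torque': array([ 0.02675257, -0.03128619, -0.02689438]), 'opening': 0.9945923341771611}
```

View pics/top0.png

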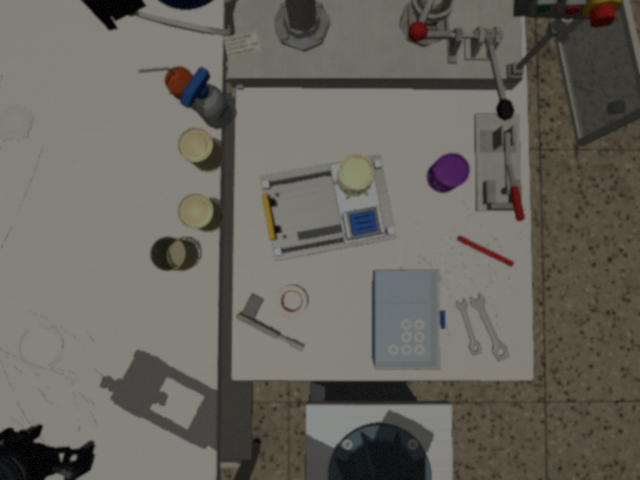

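View pics/side0.png

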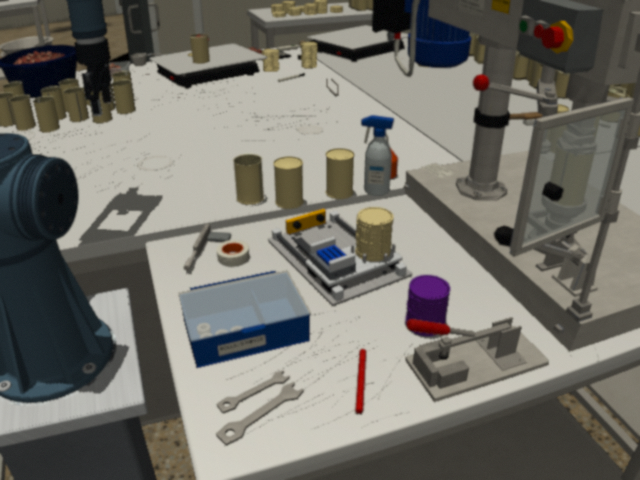

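View pics/wrist0.png

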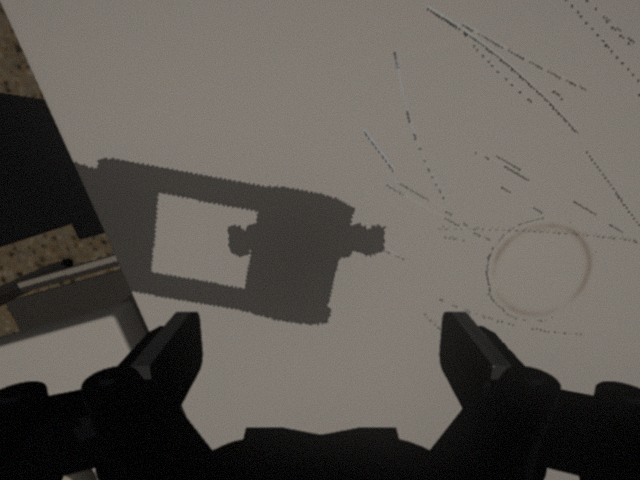

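The top view has the slide at about (330,207), with its yellow stop at (268,217), blue button at (362,222) and cream sleeve at (355,175). Look-alikes are the purple cylinder at (449,172), the cream cans at (196,148) and (197,211), and the blue bits at (443,319) and (195,87). The button I want is the blue pad at (362,222) on the carriage, so I'll check it in a close crop.

Run:
```python
import pickle
from h import *
d=pickle.load(open("c0.pkl","rb"))
im=np.array(d["top"]["pixels"])[145:270,250:410]
cv2.imwrite("pics/crop_t.png",cv2.resize(im,None,fx=5,fy=4.8 if 0 else 4.8,interpolation=cv2.INTER_CUBIC) if 0 else cv2.resize(im,None,fx=4.8,fy=4.8,interpolation=cv2.INTER_CUBIC))
im=np.array(d["side"]["pixels"])[200:310,260:420]
cv2.imwrite("pics/crop_s.png",cv2.resize(im,None,fx=5,fy=5,interpolation=cv2.INTER_CUBIC))
```

```text
(no output)
```

View pics/crop_t.png

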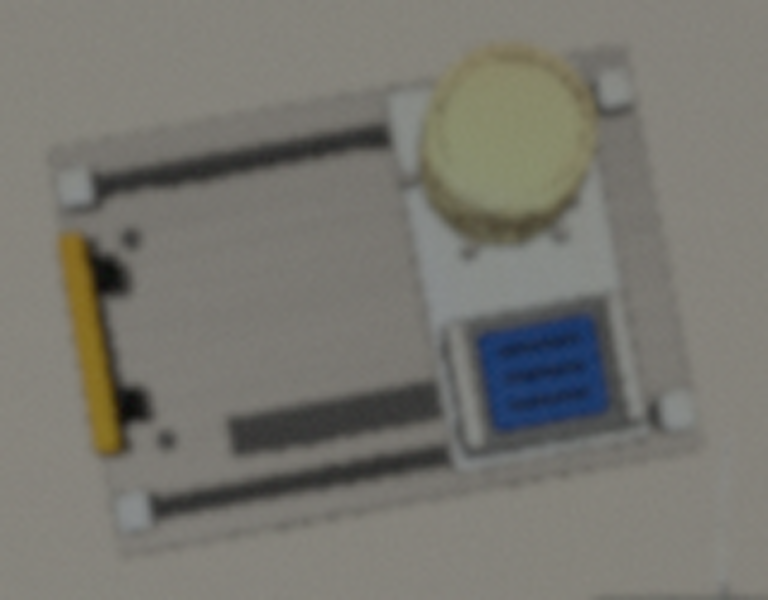

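View pics/crop_s.png

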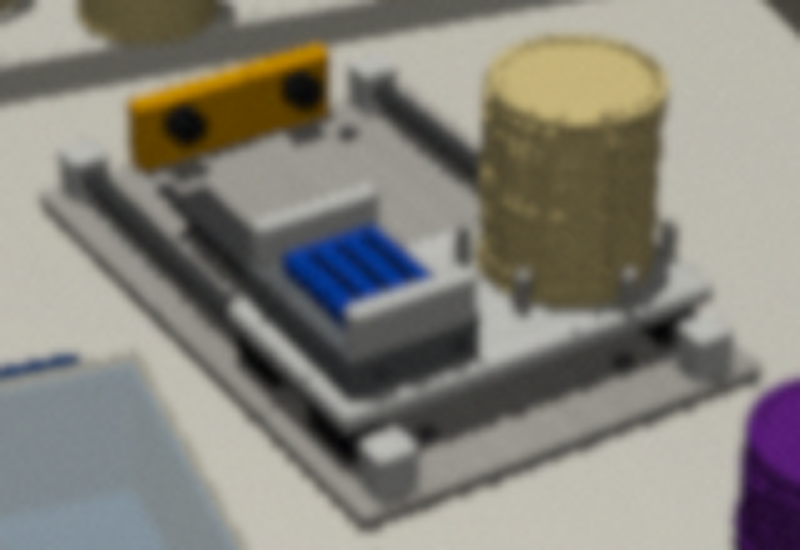

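The crop confirms the blue grooved pad between two light cheeks, at crop (544,373). The sleeve stands on the +x side of it.

Run:
```python
import pickle
from h import *
d=pickle.load(open("c0.pkl","rb"));c=d["top"]
def T(x,y,z): return atz(c,250+(x+.5)/4.8-.5,145+(y+.5)/4.8-.5,z)
base=np.array([T(*p,.008) for p in[(52,148),(628,47),(700,448),(122,557)]])
pad=np.array([T(*p,.066) for p in[(478,334),(597,314),(610,413),(492,433)]])
print(base.round(4),pad.round(4))
for q in(base,pad):
    print(q.mean(0),[np.linalg.norm(q[i]-q[(i+1)%4]) for i in range(4)])
    yv=q[0]+q[3]-q[1]-q[2]; print("yaw of +y from world y",np.arctan2(-yv[0],yv[1]))
    xv=q[0]+q[1]-q[2]-q[3]; print("yaw from x",np.arctan2(xv[1],xv[0]))
def S(x,y,z): 
    return atz(d["side"],260+(x+.5)/5-.5,200+(y+.5)/5-.5,z)
ps=np.array([S(*p,.066) for p in[(284,262),(372,228),(430,273),(345,320)]]);print(ps.round(4),ps.mean(0))
print("stack",T(510,122,.122))
```

```text
[[ 0.6495  0.2607  0.008 ]
 [ 0.6976 -0.0044  0.008 ]
 [ 0.5123 -0.0365  0.008 ]
 [ 0.4619  0.2266  0.008 ]] [[0.558  0.0674 0.066 ]
 [0.5668 0.0159 0.066 ]
 [0.5239 0.0104 0.066 ]
 [0.5151 0.0614 0.066 ]]
[0.58034977 0.11160695 0.008     ] [np.float64(0.269348757812325), np.float64(0.18801969394110243), np.float64(0.2678442132559904), np.float64(0.1906695744146123)]
yaw of +y from world y 0.1842724080232953
yaw from x 0.17559591384063097
[0.5409509  0.03877262 0.066     ] [np.float64(0.05227980145417225), np.float64(0.04329524061813645), np.float64(0.051711707792362616), np.float64(0.0433023898407238)]
yaw of +y from world y 0.17083012370890968
yaw from x 0.13351457864667357
[[0.5129 0.0538 0.066 ]
 [0.5536 0.0646 0.066 ]
 [0.5626 0.0269 0.066 ]
 [0.5207 0.0085 0.066 ]] [0.53743842 0.03846694 0.066     ]
stack [0.63951823 0.05671722 0.122     ]
```

```bash
python3 -m pendant '[[[0,0,0,0,0,-0.05],[0,0,0,0,0,-0.05],[0,0,0,0,0,-0.047],[0,0,0,0,0,0]]]' 1
```

```text
time_s: 0.65
eef_pos: [0.1586, 0.5512, 0.229]
eef_rot: [-0.001, -0.097, 0.995, -0.002]
wrist_force: [-1.5, 0.3, -0.2]
opening: 0.146
```

```bash
python3 -m pendant '[[[-0.12,-0.23,0,0,0,0.004],[-0.12,-0.23,0,0,0,0],[-0.12,-0.23,0,0,0,0],[-0.12,-0.23,0,0,0,0],[-0.12,-0.23,0,0,0,0],[-0.12,-0.23,0,0,0,0],[-0.12,-0.23,0,0,0,0],[-0.12,-0.23,0,0,0,0],[-0.12,-0.23,0,0,0,0],[-0.12,-0.23,0,0,0,0],[0,0,0,0,0,0]]]'
cat > w.py <<'E'
from h import *
import sys
from scipy.spatial.transform import Rotation as Ro
o=telemetry.get_obs()
p=o["eef_pos"];q=o["eef_rot"];R=Ro.from_quat([q[1],q[2],q[3],q[0]]).as_matrix()
a=0.18;B=np.array([[np.cos(a),np.sin(a),0],[-np.sin(a),np.cos(a),0],[0,0,1]])
print("t",o["time_s"],"p",p.round(4),"yaw",np.arctan2(-R[0,1],R[1,1]).round(4),"z",R[:,2].round(4),"F",o["wrist_force"].round(1),"op",o["opening"])
btn=np.array([.540,.0387,.066])
print("base frame rel. to button start",(B@(p-btn)).round(4))
for n in sys.argv[2:]:
    c=imaging.camera(n);cv2.imwrite(f"pics/{n}{sys.argv[1]}.png",np.array(c["pixels"]))
    import pickle;pickle.dump(c,open(f"pics/{n}{sys.argv[1]}.pkl","wb"))
E
python3 w.py 1 top wrist
```

```text
time_s: 2.02
eef_pos: [0.4807, 0.1247, 0.2299]
eef_rot: [0.0, -0.072, 0.997, -0.002]
wrist_force: [0.4, 0.2, 0.5]
opening: 0.001
t 2.025 p [0.4807 0.1247 0.2299] yaw 0.1433 z [ 0.0012 -0.003  -1.    ] F [0.4 0.2 0.5] op 0.0014031745674610266
base frame rel. to button start [-0.0429  0.0952  0.1639]
```

```bash
python3 -m pendant '[[[-0.1,-0.22,0.15,0,0,-0.012],[-0.1,-0.21,0.15,0,0,0],[0,0,0.15,0,0,0],[0,0,0,0,0,0]]]'; python3 w.py 2 top wrist side
```

```text
time_s: 2.62
eef_pos: [0.5324, 0.0532, 0.1388]
eef_rot: [0.001, -0.094, 0.996, -0.0]
wrist_force: [-0.4, 0.5, -1.4]
opening: -0.001
t 2.625 p [0.5324 0.0532 0.1388] yaw 0.1891 z [ 1.7e-03 -2.0e-04 -1.0e+00] F [-0.4  0.5 -1.4] op -0.0013562008337657332
base frame rel. to button start [-0.0048  0.0157  0.0728]
```

View pics/wrist2.png

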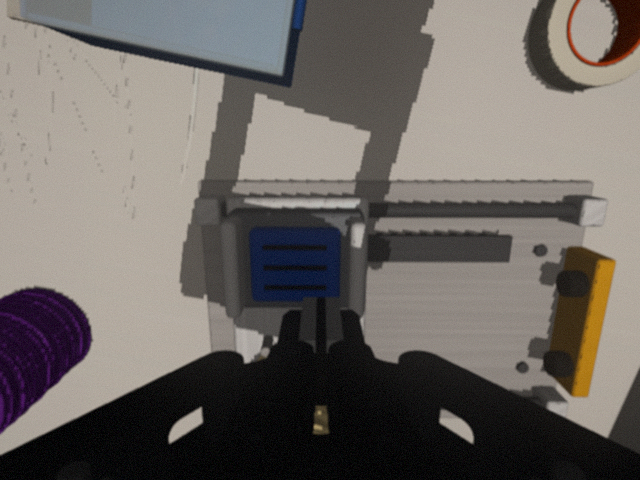

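View pics/side2.png

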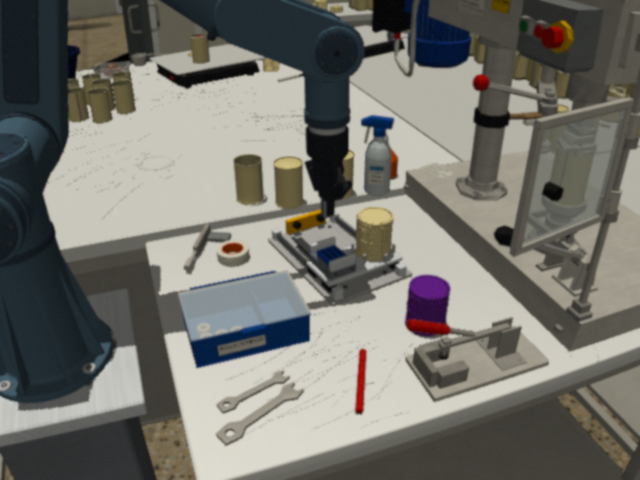

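The wrist view shows the pad square to the tool at about (295,265), with corners roughly (250,227) to (341,302). The +y cheek is at x≈357 and the fingertips at (321,300). Now I'll measure the pad from here as a cross-check.

Run:
```python
import pickle
from h import *
c=pickle.load(open("pics/wrist2.pkl","rb"))
q=np.array([atz(c,*p,.066) for p in[(250,227),(340,227),(341,302),(250,302)]]);print(q.round(4),q.mean(0).round(4))
e=np.array([atz(c,*p,.008) for p in[(205,181),(590,181)]]);v=e[1]-e[0];print(np.arctan2(-v[0],v[1]),np.linalg.norm(v))
# cheek top inner edges
for p in[(350,235),(364,235),(239,235),(224,235)]: print(p,atz(c,*p,.076).round(4))
im=np.array(c["pixels"])[170:370,190:400];cv2.imwrite("pics/wc.png",cv2.resize(im,None,fx=2.9,fy=2.9,interpolation=cv2.INTER_CUBIC))
t=telemetry.get_obs()["eef_pos"];print(proj(c,[t]))
```

```text
[[0.5217 0.0094 0.066 ]
 [0.5123 0.0585 0.066 ]
 [0.5561 0.0681 0.066 ]
 [0.5662 0.0158 0.066 ]] [0.5391 0.038  0.066 ]
0.18830066420756644 0.26077828441436907
(350, 235) [0.5135 0.0638 0.076 ]
(364, 235) [0.5121 0.0711 0.076 ]
(239, 235) [0.5246 0.0057 0.076 ]
(224, 235) [ 0.5261 -0.0022  0.076 ]
[[322.51189574 324.66486171]]
```

View pics/wc.png

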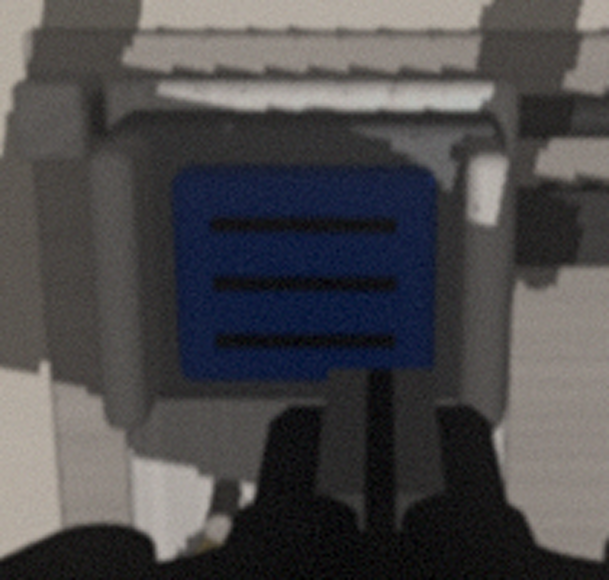

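```bash
python3 -m pendant '[[[0,-0.04,0.12,0,0,0],[0,0,0.12,0,0,0],[0,0,0.07,0,0,0],[0,0,0,0,0,0]]]'; python3 w.py 3
```

```text
time_s: 3.28
eef_pos: [0.5422, 0.0474, 0.0868]
eef_rot: [0.011, -0.097, 0.995, -0.002]
wrist_force: [0.7, 0.0, 0.8]
opening: -0.004
t 3.275 p [0.5422 0.0474 0.0868] yaw 0.1942 z [ 0.0223 -0.0028 -0.9997] F [0.7 0.  0.8] op -0.003584867550011609
base frame rel. to button start [0.0037 0.0082 0.0208]
```

```bash
python3 -m pendant '[[[0.03,0,0.03,0,0.007,0.003],[0,0,0.02,0,0,0],[0,0,0,0,0,0]]]'; python3 w.py 3
```

```text
time_s: 3.65
eef_pos: [0.5376, 0.0463, 0.0785]
eef_rot: [0.001, -0.092, 0.996, -0.004]
wrist_force: [0.2, -0.2, -0.6]
opening: 0.002
t 3.65 p [0.5376 0.0463 0.0785] yaw 0.1846 z [ 0.0029 -0.0078 -1.    ] F [ 0.2 -0.2 -0.6] op 0.0015604848696155306
base frame rel. to button start [-0.001   0.0079  0.0125]
```

```bash
python3 -m pendant '[[[0.015,0,0.03,-0.002,0.001,0],[0,0,0.03,0,0,0],[0,0,0.02,0,0,0],[0,0,0.02,0,0,0]]]'; python3 w.py 3
```

```text
time_s: 4.15
eef_pos: [0.5352, 0.0456, 0.0586]
eef_rot: [-0.0, -0.092, 0.996, -0.001]
wrist_force: [-9.7, 1.3, 34.1]
opening: -0.001
t 4.15 p [0.5352 0.0456 0.0586] yaw 0.1843 z [ 0.     -0.0017 -1.    ] F [-9.7  1.3 34.1] op -0.0005838115392252026
base frame rel. to button start [-0.0035  0.0076 -0.0074]
```

```bash
python3 -m pendant '[[[0,0.02,0.005,0,0,0],[0,0.03,0.005,0,0,0]]]'; python3 w.py 3
```

```text
time_s: 4.4
eef_pos: [0.5336, 0.0537, 0.0589]
eef_rot: [-0.001, -0.092, 0.996, -0.002]
wrist_force: [-5.3, -2.8, 12.6]
opening: 0.001
t 4.4 p [0.5336 0.0537 0.0589] yaw 0.1847 z [-9.0e-04 -4.8e-03 -1.0e+00] F [-5.3 -2.8 12.6] op 0.0005210599342924346
base frame rel. to button start [-0.0036  0.0159 -0.0071]
```

```bash
python3 -m pendant '[[[0,0.03,0.008,0,0,0],[0,0.03,0.008,0,0,0],[0,0.03,0.008,0,0,0]]]'; python3 w.py 4 top
```

```text
time_s: 4.78
eef_pos: [0.5307, 0.0693, 0.0588]
eef_rot: [-0.001, -0.093, 0.996, -0.005]
wrist_force: [-6.8, -3.5, 17.8]
opening: -0.002
t 4.775 p [0.5307 0.0693 0.0588] yaw 0.186 z [-0.0018 -0.0099 -0.9999] F [-6.8 -3.5 17.8] op -0.0018805721372433452
base frame rel. to button start [-0.0037  0.0318 -0.0072]
```

Run:
```python
import cv2
im=cv2.imread("pics/top4.png")[145:270,250:410];cv2.imwrite("pics/t4c.png",cv2.resize(im,None,fx=4.8,fy=4.8,interpolation=cv2.INTER_CUBIC))
```

```text
(no output)
```

View pics/t4c.png

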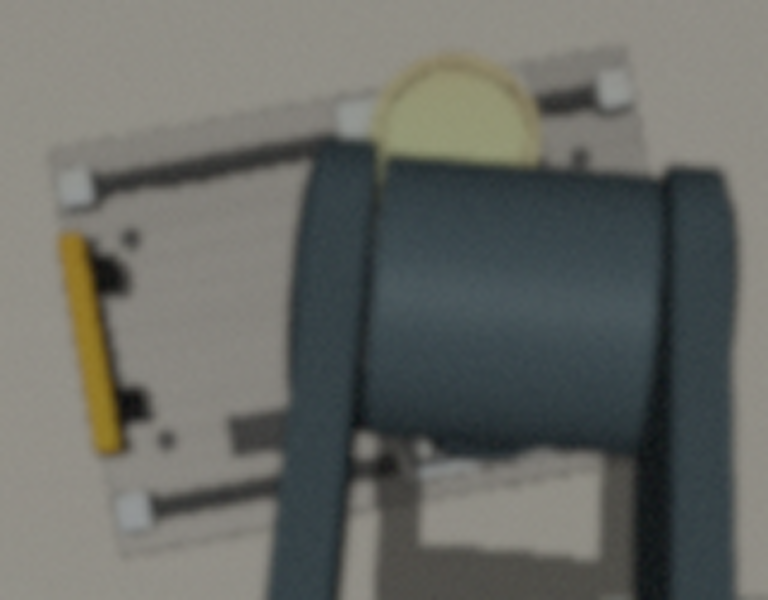

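```bash
python3 -m pendant '[[[0,0.035,0.008,-0.002,0,0],[0,0.035,0.008,-0.002,0,0],[0,0.035,0.008,-0.002,0,0],[0,0.035,0.008,-0.001,0,0],[0,0.035,0.008,-0.001,0,0]]]'; python3 w.py 5
```

```text
time_s: 5.45
eef_pos: [0.5247, 0.1015, 0.0589]
eef_rot: [-0.003, -0.094, 0.996, 0.005]
wrist_force: [-7.8, -3.5, 17.1]
opening: -0.006
t 5.45 p [0.5247 0.1015 0.0589] yaw 0.1882 z [-0.0076  0.0083 -0.9999] F [-7.8 -3.5 17.1] op -0.006042577847181815
base frame rel. to button start [-0.0038  0.0645 -0.0071]
```

```bash
python3 -m pendant '[[[0,0.035,0.008,0.001,-0.001,0.001],[0,0.035,0.008,0,-0.001,0],[0,0.035,0.008,0,-0.001,0],[0,0.035,0.008,0,0,0],[0,0.035,0.008,0,0,0],[0,0.035,0.008,0,0,0]]]'; python3 w.py 5
```

```text
time_s: 6.2
eef_pos: [0.5174, 0.1402, 0.0589]
eef_rot: [0.0, -0.094, 0.996, -0.001]
wrist_force: [-8.8, -3.9, 18.3]
opening: -0.004
t 6.2 p [0.5174 0.1402 0.0589] yaw 0.1877 z [ 9.0e-04 -1.3e-03 -1.0e+00] F [-8.8 -3.9 18.3] op -0.0044117922451189185
base frame rel. to button start [-0.0041  0.1039 -0.0071]
```

```bash
python3 -m pendant '[[[0,0.035,0.008,0,0,0],[0,0.035,0.008,0,0,0],[0,0.035,0.008,0,0,0],[0,0.03,0.008,0,0,0]]]'; python3 w.py 5
```

```text
time_s: 6.7
eef_pos: [0.5125, 0.1656, 0.0588]
eef_rot: [-0.0, -0.095, 0.996, -0.003]
wrist_force: [-7.0, -2.8, 17.9]
opening: -0.002
t 6.7 p [0.5125 0.1656 0.0588] yaw 0.1894 z [-4.0e-04 -6.2e-03 -1.0e+00] F [-7.  -2.8 17.9] op -0.002134368838115953
base frame rel. to button start [-0.0043  0.1297 -0.0072]
```

```bash
python3 -m pendant '[[[0,0.025,0.008,-0.001,0,0],[0,0.025,0.008,-0.001,0,0],[0,0.02,0.008,0,0,0]]]'; python3 w.py 6 side
```

```text
time_s: 7.08
eef_pos: [0.512, 0.1768, 0.0589]
eef_rot: [0.001, -0.096, 0.995, -0.003]
wrist_force: [-0.6, -8.5, 11.5]
opening: -0.001
t 7.075 p [0.512  0.1768 0.0589] yaw 0.1918 z [ 0.0017 -0.0064 -1.    ] F [-0.6 -8.5 11.5] op -0.0005419813300963218
base frame rel. to button start [-0.0028  0.1409 -0.0071]
```

```bash
python3 -m pendant '[[[0,0.02,0.01,0,0,0],[0,0.02,0.01,0,0,0],[0,0.02,0.01,0,0,0]]]'; python3 w.py 6 side
```

```text
time_s: 7.5
eef_pos: [0.5144, 0.1821, 0.0588]
eef_rot: [0.003, -0.097, 0.995, -0.01]
wrist_force: [-4.5, -12.2, 17.9]
opening: -0.002
t 7.5 p [0.5144 0.1821 0.0588] yaw 0.1937 z [ 0.0087 -0.0186 -0.9998] F [ -4.5 -12.2  17.9] op -0.001557046858998566
base frame rel. to button start [ 0.0005  0.1457 -0.0072]
```

```bash
python3 -m pendant '[[[0.01,0.02,0.01,-0.003,0.002,0.001],[0.01,0.025,0.01,-0.003,0.001,0.001],[0,0.025,0.01,0,0,0]]]'; python3 w.py 6 side top
```

```text
time_s: 7.92
eef_pos: [0.5145, 0.184, 0.0587]
eef_rot: [0.002, -0.095, 0.995, -0.011]
wrist_force: [-10.8, -25.8, 26.7]
opening: -0.0
t 7.925 p [0.5145 0.184  0.0587] yaw 0.1905 z [ 0.0058 -0.0215 -0.9998] F [-10.8 -25.8  26.7] op -0.0003589791030691255
base frame rel. to button start [ 0.001   0.1476 -0.0073]
```

Run:
```python
import cv2,numpy as np
a=cv2.imread("pics/side6.png")[190:310,260:420];b=cv2.imread("pics/top6.png")[145:270,250:410]
cv2.imwrite("pics/s6c.png",cv2.resize(a,None,fx=5,fy=5,interpolation=cv2.INTER_CUBIC));cv2.imwrite("pics/t6c.png",cv2.resize(b,None,fx=4.8,fy=4.8,interpolation=cv2.INTER_CUBIC))
```

```text
(no output)
```

View pics/s6c.png

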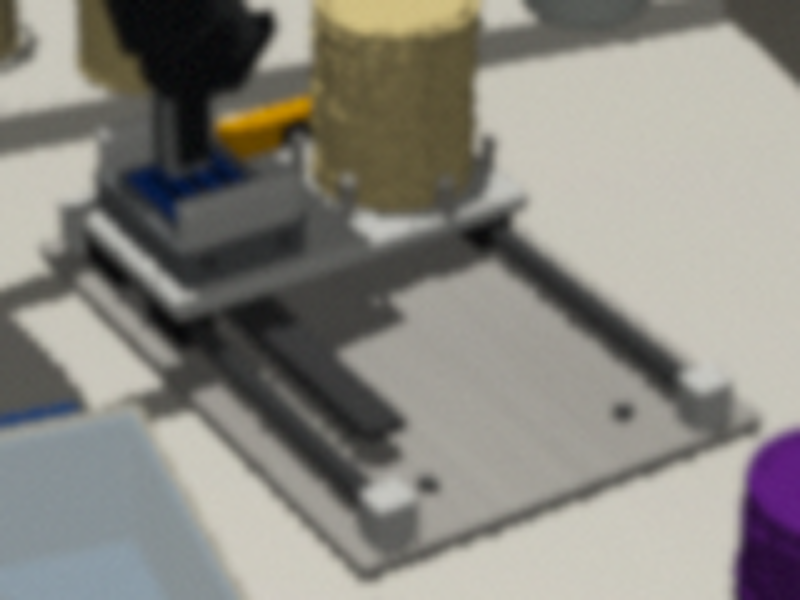

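View pics/t6c.png

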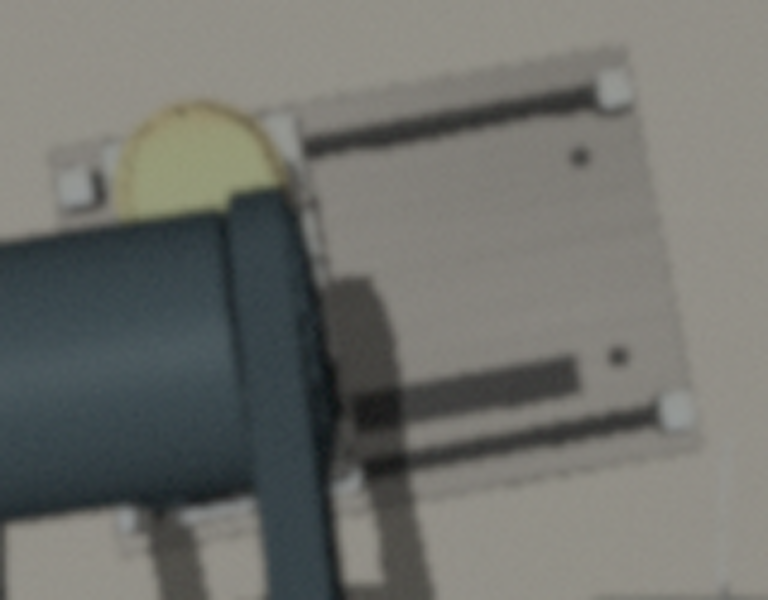

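Side force has risen to 26 N with no further travel: the tip is on the cheek and the carriage on the buffers. Next I lift gently, keeping a little push, so the button springs up.

```bash
python3 -m pendant '[[[0,0.008,-0.015,0,0,0],[0,0.004,-0.015,0,0,0],[0,0.004,-0.02,0,0,0],[0,0,0,0,0,0]]]'; python3 w.py 7 side
```

```text
time_s: 8.52
eef_pos: [0.5143, 0.1854, 0.0688]
eef_rot: [0.002, -0.095, 0.995, -0.012]
wrist_force: [0.3, -0.8, 0.8]
opening: 0.002
t 8.525 p [0.5143 0.1854 0.0688] yaw 0.1895 z [ 0.0061 -0.024  -0.9997] F [ 0.3 -0.8  0.8] op 0.00234228662843872
base frame rel. to button start [0.0009 0.1489 0.0028]
```

```bash
python3 -m pendant '[[[0,-0.03,-0.03,0,0,0],[0,0,-0.1,0,0,0],[0,0,-0.2,0,0,0],[0,0,-0.2,0,0,0],[0,0,-0.2,0,0,0],[0.3,0,0,0,0,0],[0.3,0,0,0,0,0],[0.3,0,0,0,0,0],[0,0,0,0,0,0]]]'; python3 w.py 8 side top wrist
python3 - <<'E'
import cv2,numpy as np
a=cv2.imread("pics/side8.png")[190:310,260:420];b=cv2.imread("pics/top8.png")[145:270,250:410]
cv2.imwrite("pics/s8c.png",cv2.resize(a,None,fx=5,fy=5,interpolation=cv2.INTER_CUBIC));cv2.imwrite("pics/t8c.png",cv2.resize(b,None,fx=4.8,fy=4.8,interpolation=cv2.INTER_CUBIC))
E
```

```text
time_s: 9.7
eef_pos: [0.3326, 0.1473, 0.2201]
eef_rot: [0.002, -0.095, 0.995, -0.012]
wrist_force: [0.7, 0.6, 1.0]
opening: -0.001
t 9.7 p [0.3326 0.1473 0.2201] yaw 0.1912 z [ 0.0064 -0.0228 -0.9997] F [0.7 0.6 1. ] op -0.0010334373932245951
base frame rel. to button start [-0.1846  0.1439  0.1541]
```

View pics/s8c.png

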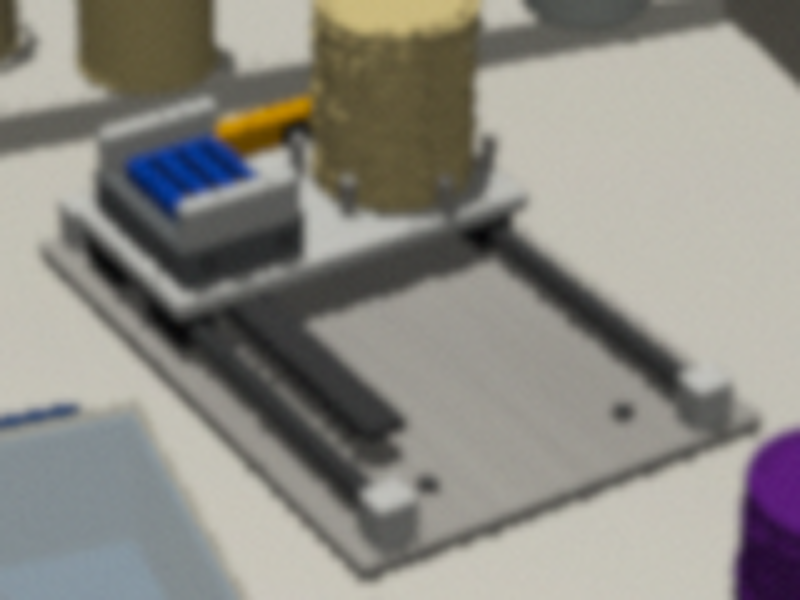

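View pics/t8c.png

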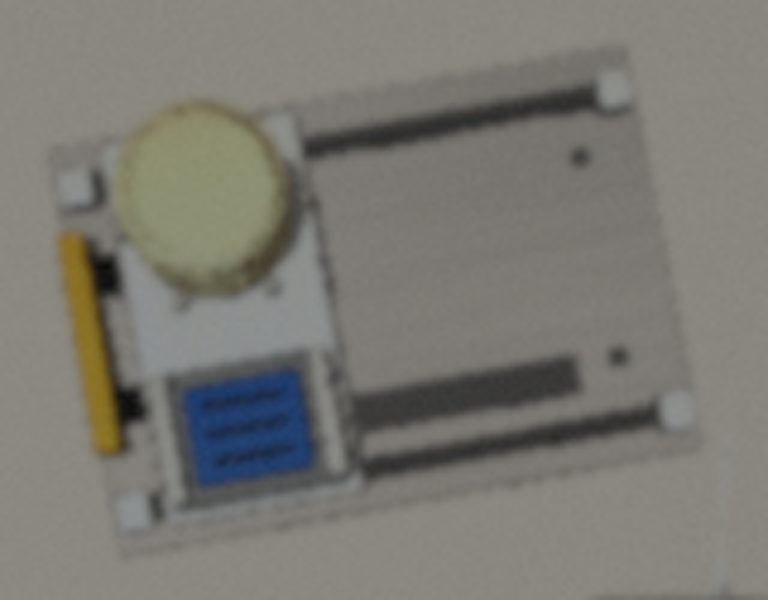

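View pics/wrist8.png

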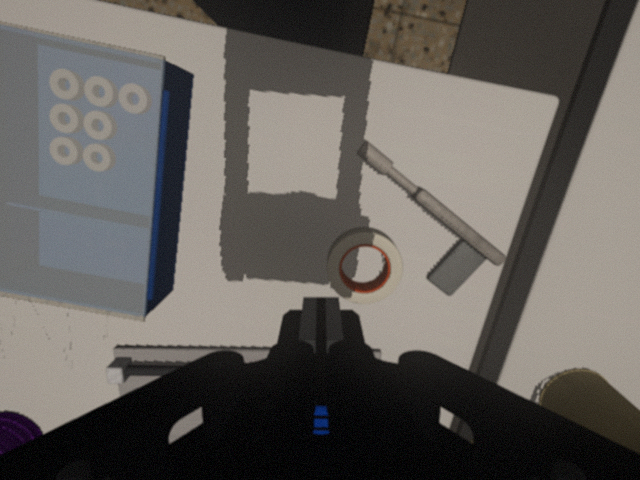

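Run:
```python
import pickle
from h import *
c=pickle.load(open("pics/top8.pkl","rb"))
c0=pickle.load(open("c0.pkl","rb"))
def loc(im):
    h=cv2.cvtColor(im[145:270,250:410],cv2.COLOR_BGR2HSV).astype(int)
    m=((h[...,0]>95)&(h[...,0]<125)&(h[...,1]>110)).astype(np.uint8)
    n,l,s,ce=cv2.connectedComponentsWithStats(m);i=1+s[1:,4].argmax();return ce[i]+[250,145],s[i,4]
a,na=loc(np.array(c0["top"]["pixels"]));b,nb=loc(np.array(c["pixels"]))
print(a,na,b,nb)
P=atz(c0["top"],*a,.066);print(P)
for z in(.066,.059):
    Q=atz(c,*b,z);print(z,Q,np.linalg.norm((Q-P)[:2]))
# side: height check by pad pos vs expected
s0=c0["side"];s1=pickle.load(open("pics/side8.pkl","rb"))
def loc2(im,x0,x1,y0,y1):
    h=cv2.cvtColor(im[y0:y1,x0:x1],cv2.COLOR_BGR2HSV).astype(int)
    m=((h[...,0]>105)&(h[...,0]<125)&(h[...,1]>150)).astype(np.uint8)
    n,l,s,ce=cv2.connectedComponentsWithStats(m);i=1+s[1:,4].argmax();return ce[i]+[x0,y0],s[i,4]
print(loc2(s0["pixels"],300,360,235,275),proj(s0,[P])); Q=atz(c,*b,.066)
print(loc2(s1["pixels"],275,320,210,240),proj(s1,[Q]),proj(s1,[Q-[0,0,.007]]))
```

```text
[362.77755102 222.2244898 ] 490 [301.34693878 233.70204082] 490
[0.54131749 0.03922309 0.066     ]
0.066 [0.51707902 0.16641251 0.066     ] 0.12947839141201978
0.059 [0.51755224 0.16679306 0.059     ] 0.12976472996929486
(array([329.26996198, 253.01520913]), np.int32(263)) [[332.89919976 253.04617544]]
(array([296.27748691, 223.53926702]), np.int32(191)) [[299.85313542 223.97950948]] [[299.92296885 226.86501385]]
```

```bash
python3 -c "
from bench import ctrl
print(ctrl.hand_in())"
```

```text
the job is handed in; nothing more can be done
None
```

I pressed the blue button fully down with the shut fingertips and slid the carriage to the yellow end stop. I then lifted off so the button sprang up, and handed the job in at about 9.8 s.

- **Button held down:** the tip stayed about 7 mm below the raised pad at every reading during the slide. The highest wrist force I read was about 38 N.
- **Pushing:** friction on the pad moved the carriage most of the way. The +y cheek took the push only at the end, where the side force rose to 26 N with little further movement.
- **Last checks:** the top camera put the carriage travel at 129.5 mm against the nominal 130 mm, within measuring error. The side camera fits a raised button: image row 223.5, where 224.0 is expected if up and 226.9 if down. The sleeve was still in its nest, and the robot was touching nothing.
- **Not tested:** I judged the lock from the raised button only and did not pull on the carriage. I looked at the last pictures for disturbed bystanders and saw none, but I did not measure their positions.

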